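Dock a post-holder carrier under its gravity catch

ROBOT

A 7-joint arm with a two-finger parallel gripper is mounted at the origin on a cart in front of the work surface, level with it; the furniture and walls round the work are solid. World frame = base frame: x ahead of the robot, y to its left, z up, the work surface at z = 0. Lengths are in m, angles in rad, forces in N, time in s.
With the tool pointing down it reaches from about 0.425 to 0.875 m from the base axis. Payload 8.4 kg.
Tool frame: the origin (TCP) lies midway between the tips of the shut fingers; the grasp point (between the pads) lies 19 mm behind it; z points along the fingers, y is the line along which they close (so a half turn about z gives the same grasp; the last joint's range is limited). The gripper opens to 85 mm and grips with 20 to 120 N. Pads are 22 mm wide; open, the fingers measure 114 mm over their backs; the gripper's body (76 mm by 85 mm) begins 54 mm behind the grasp point. The pads swing forward as they close: fully open they stand 13 mm farther back than shut.
Start: joints at [-1.281, 0.333, 0.04, 1.465, -0.013, 1.343, -0.059], TCP at [0.246, 0.601, 0.231] pointing down, gripper open.
Joint ranges: [-2.58, 2.58], [-0.38, 2.09], [-1.3, 1.39], [0.25, 2.4], [-1.5, 4.64], [0.08, 2.09], [-2.65, 2.65]. Speed limits (rad/s): [2.22, 2.22, 2.79, 2.79, 3.14, 3.14, 3.14].

INTERFACE

Orientations are given as a unit quaternion [w, x, y, z].
In Python, from rig import env, read_camera, camera_params, job gives the robot as it stands.
- The arm moves only by the shell command python3 -m pendant 'ROWS' [FORCE]. ROWS is a JSON object of lists of equal length, an entry for each row: "xyz": the shift along the world's x, y, z in units of 50 mm (1.0 is 50 mm), a list of three; "twist": the turn, a rotation vector about the world's x, y, z in degrees, a list of three; "claw": the finger opening in mm, from 0 to 85.4. In form: {"xyz": [[tx, ty, tz], ...], "twist": [[ax, ay, az], ...], "claw": [claw, ...]}. A call has 1 to 10 rows; each row shifts and turns the commanded pose from where the row before left it; what a row does not reach is not made up. A row lasts 1/10 s, in which the tool goes at most 50 mm and 8.59 degrees, less where a joint would pass 70% of its speed; a pose out of reach is approached as far as the arm can. A call is refused whole if a number of a shift passes 1 or a number of a turn 8.59, either way. A call with a gripper value outside its range is refused whole. The fingers move at their own pace and stop on an object; FORCE is the grip in N (left out, the last holds). Time passes only in rows, so rows that do not move let the fingers close. It gives the time, the measured TCP pose, the force, the opening and the grip force at its end, in the units of the state.
- env.get_state(): the state, without advancing time (a new reading comes with each control period).
- read_camera(name): name is "scene" or "top" or "wrist"; returns (picture, depth): 400x640x3 uint8, red, green, blue; 400x640 float32, m along the optical axis (not along the pixel's ray), 0 where there is no reading.
- camera_params(name): a dict with "K" (3x3 intrinsics, pixels), "dist" ([k1, k2, p1, p2, k3] as OpenCV has them; the pictures are not rectified), "world_from_camera" (4x4, takes a point from camera to world coordinates). Camera axes: x right, y up, looking along -z (the intrinsics and any distortion apply to the point x, -y, -z); pixel columns grow to the right and rows downward; lengths in m; the calibration is good to about 2 mm. A picture is of the moment at which its call begins: read the wrist's pose just before it. camera_params takes no time and is no camera call; for the wrist camera it gives the pose at the moment of the call.
- job.job_done(): hands the job in; it is judged then, once.
The state is a dict: "t": time; "joints": joint angles; "joint_vel": joint speeds; "tau": joint torques, N m; "position": TCP position; "ee_rot": TCP orientation; "force": force on the tool from outside, world axes, zero at the start; "torque": the same for the moment, N m; "finger_gap": finger opening in m; "grip_force": force on a finger pad.
Only numpy, scipy, OpenCV 4.12 (cv2) and the standard library are available. Lean on these libraries where they do the work, as an engineer would, in place of code of your own. Each camera call takes 0.05 s, during which the arm holds its last target. There are 200 camera calls.

TASK

Load the post-holder carrier into the docking base: set it down in the flared mouth with its bevelled nose towards the end stop and slide it in, so that its own nose lifts the hinged catch, until it is home and the catch has dropped behind its tail. Then give it a gentle tug back against the catch to make sure it holds, and let go. Do not touch the catch with the gripper, do not force anything, and leave the other things on the table alone.

Things in the scene. Friction and masses are not known exactly. Their poses are not given: they have to be found in the camera images.
- carrier: the loose carrier: a plain grey plate 100 mm long (its x), 90 mm wide (its y), 12 mm thick, with a black 25 mm post-holder barrel upright on its middle, barrel top 72 mm above the plate's underside; 0.44 to 0.58 kg. Origin: middle of the plate's underside, below the barrel's axis; z up, +x towards the nose, whose upper edge is bevelled 6.5 mm at 45 deg and corners cut; the tail is square
- carrier_grip (a point): point on the barrel's axis, 57 mm above the plate's underside. Grip the barrel here from above, fingers fore and aft of it (closing along the carrier's x). The barrel widens below to a 33 mm foot; its 12 mm thumbscrew sticks out on the -y side, 23 to 32 mm from the axis, 58 mm above the plate's underside
- dock: docking base, fixed: dark plate 275 mm long (dock x = -137 to +138), 150 wide, 10 thick. Origin: on its underside, under the lane's axis; z up, +x along the lane from the open mouth to the stop. Lane floor 10 mm up. Side guides, 14.5 mm high: 93 mm apart from x = -30 to +108, flaring out before that to 111 mm apart at x = -130. Keeper strips (see dock_mouth) close the lane's far part from above
- dock_mouth (a point): middle of the lane floor where the parallel guides begin (dock x = -30). Keeper strips, dock x = +21 to +108, reach 4 mm over the carrier's side edges, 14.5 to 19 mm above the lane floor. End plate with two rigid stop buttons, side bar and catch are one frame, clamped anywhere in 8 mm along the lane; its setting s is not measured: the carrier touches the stop at dock x = 56.5 + s mm, s = 0 to 8
- catch (a joint): angle of the L-shaped steel gravity catch, rad: 0 = down, grows as it is lifted (0.9 at most). Arm over the left guide (dock y = +53 to +61, top 42 mm above the table), hinge at dock x = -60 + s on a 46 mm high bracket (y = 63 to 74); hook at its end (x = -24 + s to 1 + s, y = +33 to +45) hangs to 2 mm above the lane floor. Its front is a ramp for the nose (3 to 5 N to push under)
- carrier_tail (a point): middle of the carrier's tail edge (underside, 50 mm behind its origin). The catch rides on the plate at about 0.17 rad and drops behind the tail only when the carrier is within about 2 mm of the stop; the hook's face then holds the tail with about 5 mm of play. A gentle tug: a few newtons on the hook, over the 1 to 4 N that sliding takes; the stop feels rigid
- iris: bystander: black iris on a post, 124 mm tall
- meter: bystander: grey hand-held power meter lying flat, 150 x 68 x 30 mm
- lens: bystander: lens ring on a post, 112 mm tall
- ballpoint: bystander: ball driver with an orange handle, 177 mm long, lying on the table

How it is judged:
By the outcome, as a careful person would: the job done as asked, in the order asked, and still so for the second after the job is handed in, with the robot touching nothing.
It also fails if it takes over 58 s, if anything falls off the work surface, if the arm or the gripper's body presses on something with over 40 N, if the wrist force passes 120 N, or if a joint passes its speed limit or range.

## Working session

There is one attempt and no reset: what is moved stays moved. The work goes in short steps, Python scripts to look and compute and a shell command to move; the robot and the scene stay as the last step left them, time stands still between calls to the robot, and variables do not carry over. Pictures are saved under pics/ and viewed, at most 10 in all, crops included, and the job is handed in when it is done.

```bash
mkdir -p pics; python3 - <<'E'
from rig import env, read_camera, camera_params
import cv2,numpy as np
s=env.get_state(); print({k:np.round(v,3).tolist() for k,v in s.items()})
for n in ("top","scene"):
    p,d=read_camera(n); cv2.imwrite(f"pics/{n}0.png",p[:,:,::-1]); np.savez(f"{n}0.npz",p=p,d=d)
    c=camera_params(n); print(n,{k:np.round(v,3).tolist() for k,v in c.items()})
E
```

```text
{'t': 0.0, 'joints': [-1.281, 0.334, 0.04, 1.466, -0.013, 1.343, -0.058], 'joint_vel': [0.001, -0.001, -0.0, -0.0, 0.0, 0.001, -0.002], 'tau': [-0.0, -65.856, 1.365, -40.557, 0.017, 0.013, 0.0], 'position': [0.246, 0.601, 0.23], 'ee_rot': [-0.0, 0.193, 0.981, -0.001], 'force': [0.27, -0.188, 0.052], 'torque': [0.067, 0.005, 0.004], 'grip_force': 0.0, 'finger_gap': 0.085}
top {'K': [[434.975, 0.0, 324.679], [0.0, 434.975, 190.932], [0.0, 0.0, 1.0]], 'dist': [-0.014, 0.0, 0.0, 0.0, 0.0], 'world_from_camera': [[-0.005, 0.995, -0.096, 0.407], [-1.0, -0.005, 0.005, -0.124], [0.004, 0.096, 0.995, 1.332], [0.0, 0.0, 0.0, 1.0]]}
scene {'K': [[495.579, 0.0, 328.028], [0.0, 495.579, 192.128], [0.0, 0.0, 1.0]], 'dist': [-0.036, 0.0, 0.0, 0.0, 0.0], 'world_from_camera': [[0.8, 0.361, -0.479, -0.2], [-0.6, 0.463, -0.653, -1.134], [-0.014, 0.809, 0.587, 0.969], [0.0, 0.0, 0.0, 1.0]]}
```

View pics/top0.png

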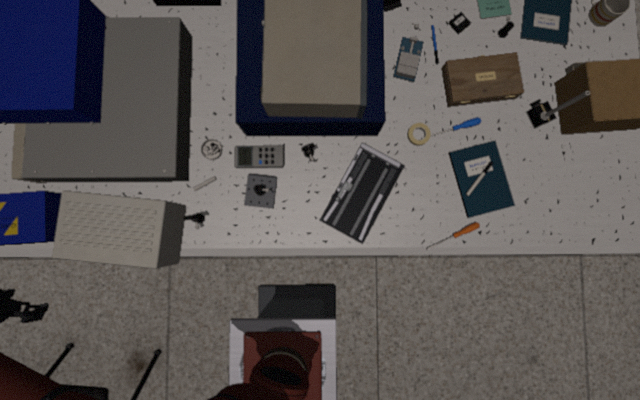

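View pics/scene0.png

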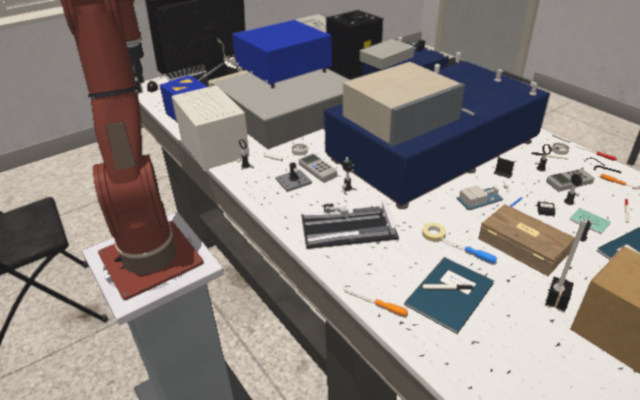

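```bash
python3 - <<'E'
import cv2,numpy as np
p=np.load("top0.npz")["p"][:,:,::-1]
cv2.imwrite("pics/top0c.png",cv2.resize(p[130:250,230:420],None,fx=4.2,fy=4.2,interpolation=cv2.INTER_CUBIC))
E
```

```text
(no output)
```

View pics/top0c.png

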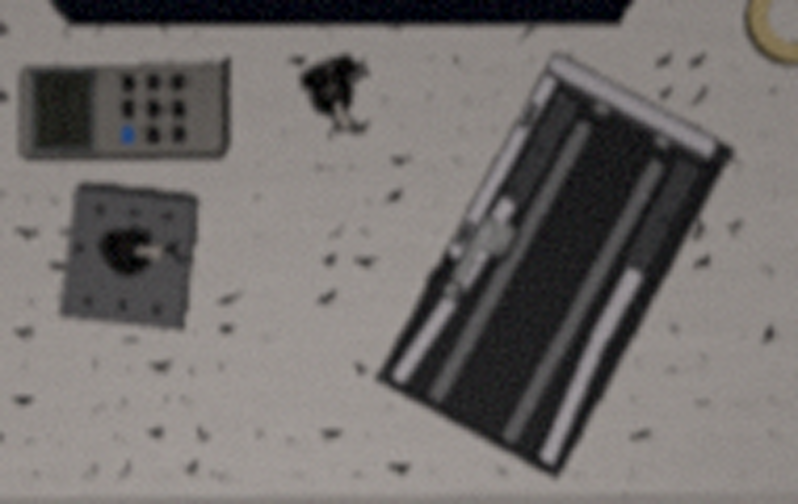

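```bash
cat > h.py <<'E'
import cv2,numpy as np
def rays(uv,c):
    uv=np.asarray(uv,float).reshape(-1,1,2)
    n=cv2.undistortPoints(uv,c["K"],c["dist"]).reshape(-1,2)
    return np.c_[n[:,0],-n[:,1],-np.ones(len(n))]
def onplane(uv,z,c):
    T=np.array(c["world_from_camera"]); r=rays(uv,c)@T[:3,:3].T; o=T[:3,3]
    return o+r*((z-o[2])/r[:,2])[:,None]
def cloud(d,c):
    v,u=np.mgrid[:d.shape[0],:d.shape[1]]; T=np.array(c["world_from_camera"])
    P=rays(np.c_[u.ravel(),v.ravel()],{k:np.array(x) for k,x in c.items()})*d.reshape(-1,1)
    return (P@T[:3,:3].T+T[:3,3]).reshape(*d.shape,3)
def lay(O,X,name):
    a=np.degrees(np.arctan2(X[1],X[0])); print(name,np.round(O,4),"yaw",round(a,2))
E
python3 - <<'E'
from h import *
from rig import camera_params
c={k:np.array(v) for k,v in camera_params("top").items()}
f=lambda q:(np.array(q)+.5)/4.2-.5+[230,130]
C=onplane(f([(80,185),(197,195),(183,327),(62,314)]),.012,c)
print("carrier",np.round(C,3).tolist(),C.mean(0)); lay(C.mean(0),(C[0]+C[1]-C[2]-C[3]),"car")
print(np.linalg.norm(C[0]-C[1]),np.linalg.norm(C[1]-C[2]))
D=onplane(f([(380,378),(557,474),(735,150)]),.010,c); print("dock",np.round(D,3).tolist(),np.linalg.norm(D[0]-D[1]),np.linalg.norm(D[1]-D[2]))
lay((D[0]+D[2])/2,D[2]-D[1],"dock")
for n,q,z in(("iris",(325,85),.1),("meter",(125,110),.03)): print(n,onplane(f(q),z,c))
P=cloud(np.load("top0.npz")["d"],c)
for x0 in np.arange(.2,.9,.1): print(round(x0,1),[round(float(P[(P[...,0]>x0)&(P[...,0]<x0+.1)&(P[...,1]>y0)&(P[...,1]<y0+.1)][:,2].max(initial=-1)),2) for y0 in np.arange(-.5,.8,.1)])
w=camera_params("wrist"); print(np.round(w["world_from_camera"],3).tolist(),np.round(w["K"],1).tolist())
E
```

```text
carrier [[0.588, 0.102, 0.012], [0.58, 0.016, 0.012], [0.484, 0.026, 0.012], [0.493, 0.114, 0.012]] [0.53607938 0.06445603 0.012     ]
car [0.5361 0.0645 0.012 ] yaw -6.47
0.08559728404963682 0.09660810093691533
dock [[0.446, -0.116, 0.01], [0.377, -0.243, 0.01], [0.611, -0.377, 0.01]] 0.14480322485361424 0.2701302991865682
dock [ 0.5288 -0.2464  0.01  ] yaw -29.63
iris [[ 0.64356748 -0.07998249  0.1       ]]
meter [[0.6394323  0.06678925 0.03      ]]
0.2 [-0.79, -0.78, -0.78, -0.78, -0.78, -0.78, -0.78, -0.79, 0.68, -0.78, 0.39, 0.31, -0.78]
0.3 [0.02, 0.01, 0.03, 0.01, 0.01, 0.01, 0.01, 0.19, 0.2, 0.2, 0.2, 0.16, 0.16]
0.4 [0.01, 0.02, 0.03, 1.33, 0.01, 0.02, 0.02, 0.2, 0.2, 0.2, 0.2, 0.16, 0.16]
0.5 [0.01, 0.04, 0.05, 0.05, 0.01, 0.08, 0.02, 0.15, 0.19, 0.2, 0.2, 0.16, 0.16]
0.6 [0.02, 0.05, 0.21, 0.21, 0.21, 0.2, 0.2, 0.14, 0.15, 0.15, 0.15, 0.15, 0.14]
0.7 [0.03, 0.02, 0.34, 0.34, 0.34, 0.34, 0.21, 0.15, 0.15, 0.31, 0.31, 0.31, 0.25]
0.8 [0.05, 0.05, 0.34, 0.34, 0.34, 0.34, 0.21, 0.15, 0.15, 0.31, 0.31, 0.31, -1.0]
[[0.38, -0.889, -0.256, 0.181], [0.925, 0.365, 0.108, 0.627], [-0.003, -0.278, 0.961, 0.373], [0.0, 0.0, 0.0, 1.0]] [[286.4, 0.0, 318.9], [0.0, 286.4, 196.8], [0.0, 0.0, 1.0]]
```

```bash
python3 -m pendant '{"xyz":[[0,0,0.8],[0,0,0.8],[0.3,-0.6,0],[0.4,-0.8,0],[0.4,-0.8,0],[0.4,-0.8,0],[0.4,-0.8,0],[0.4,-0.8,0],[0.4,-0.8,0],[0.4,-0.8,0]],"twist":[[0,0,0],[0,0,0],[0,0,-5],[0,0,-6],[0,0,-6],[0,0,-6],[0,0,-6],[0,0,-6],[0,0,-6],[0,0,-6]],"claw":[85,85,85,85,85,85,85,85,85,85]}'
python3 -m pendant '{"xyz":[[0.4,-0.8,0],[0.4,-0.8,0],[0.4,-0.8,0],[0.4,-0.8,0],[0.5,-0.6,-0.6],[0.3,-0.3,-0.5],[0,0,0],[0,0,0]],"twist":[[0,0,-6],[0,0,-6],[0,0,-6],[0,0,-6],[0,0,-3.2],[0,0,0],[0,0,0],[0,0,0]],"claw":[85,85,85,85,85,85,85,85]}'
python3 - <<'E'
from h import *
from rig import env, read_camera, camera_params
s=env.get_state(); print(s["position"],s["ee_rot"])
c=camera_params("wrist");p,d=read_camera("wrist"); cv2.imwrite("pics/w1.png",p[:,:,::-1]); np.savez("w1.npz",p=p,d=d,**c)
E
```

```text
t: 1.1
position: [0.4018, 0.2896, 0.3111]
ee_rot: [-0.0, 0.57, 0.822, -0.0]
force: [-0.6, 0.3, 0.2]
finger_gap: 0.085
grip_force: 0.0
t: 1.9
position: [0.521, 0.0864, 0.2559]
ee_rot: [-0.0, 0.746, 0.666, -0.001]
force: [-0.4, 1.4, -0.9]
finger_gap: 0.0852
grip_force: 0.0
[0.52100274 0.08641069 0.2559053 ] [-2.79313952e-04  7.46177653e-01  6.65746362e-01 -7.83175673e-04]
```

View pics/w1.png

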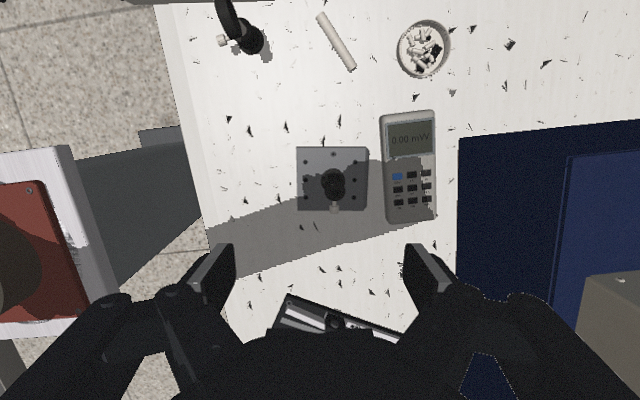

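```bash
python3 - <<'E'
from h import *
f=np.load("w1.npz"); P=cloud(f["d"],f)
near=np.hypot(P[...,0]-.536,P[...,1]-.064)<.08
t=P[near&(abs(P[...,2])<.004)]; print("table",np.median(t[:,2]))
g=P[near&(P[...,2]>.007)&(P[...,2]<.018)]; 
r=cv2.minAreaRect((g[:,:2]*1000).astype(np.float32)); print("plate",r,np.median(g[:,2]),len(g))
b=P[near&(P[...,2]>.066)&(P[...,2]<.078)]; print("top",len(b),np.median(b[:,2]),b[:,:2].min(0),b[:,:2].max(0),cv2.minEnclosingCircle((b[:,:2]*1000).astype(np.float32)))
print(np.round(onplane([(333,183)],.072,f),4))
E
```

```text
table -0.0006132444236864321
plate ((548.2158813476562, 65.37723541259766), (90.55301666259766, 124.37755584716797), 83.52006530761719) 0.011363081324382268 3892
top 274 0.07121620943694676 [0.52402213 0.05455275] [0.54825893 0.07929585] ((536.235107421875, 66.89409637451172), 12.545732498168945)
[[0.5358 0.0762 0.072 ]]
```

```bash
python3 -m pendant '{"xyz":[[0.3,-0.39,0],[0,0,-0.7],[0,0,-0.9],[0,0,-0.9],[0,0,-0.8],[0,0,-0.6],[0,0,-0.3],[0,0,-0.16],[0,0,0],[0,0,0]],"twist":[[0,0,0],[0,0,0],[0,0,0],[0,0,0],[0,0,0],[0,0,0],[0,0,0],[0,0,0],[0,0,0],[0,0,0]],"claw":[85,85,85,85,85,85,85,85,85,60]}' 50
python3 -m pendant '{"xyz":[[0,0,0],[0,0,0],[0,0,0],[0,0,0],[0,0,0],[0,0,0],[0,0,0],[0,0,0]],"twist":[[0,0,0],[0,0,0],[0,0,0],[0,0,0],[0,0,0],[0,0,0],[0,0,0],[0,0,0]],"claw":[40,30,10,10,10,10,10,10]}' 50
```

```text
t: 2.95
position: [0.5375, 0.0674, 0.0398]
ee_rot: [0.0, 0.746, 0.666, 0.001]
force: [0.6, -0.7, -0.7]
finger_gap: 0.0725
grip_force: 0.0
t: 3.75
position: [0.5371, 0.0671, 0.0393]
ee_rot: [0.0, 0.746, 0.666, 0.001]
force: [-1.1, -0.5, 7.3]
finger_gap: 0.0262
grip_force: 49.0
```

```bash
python3 -m pendant '{"xyz":[[0,0,0.1],[0,0,0.3],[0,0,0.6],[0,0,0.8],[0,0,0.8],[0,0,0.8],[0,0,0.6],[0,0,0.4],[0,0,0],[0,0,0]],"twist":[[0,0,0],[0,0,0],[0,0,0],[0,0,0],[0,0,0],[0,0,0],[0,0,0],[0,0,0],[0,0,0],[0,0,0]],"claw":[10,10,10,10,10,10,10,10,10,10]}'
python3 -m pendant '{"xyz":[[-0.05,-0.24,0],[-0.1,-0.5,0],[-0.15,-0.8,0],[-0.15,-0.8,0],[-0.15,-0.8,0],[-0.15,-0.8,0],[-0.15,-0.8,0],[-0.15,-0.8,0],[-0.15,-0.8,0],[-0.15,-0.8,0]],"twist":[[0,0,-1],[0,0,-2],[0,0,-2],[0,0,-2],[0,0,-2],[0,0,-2],[0,0,-2],[0,0,-2],[0,0,-2],[0,0,-2]],"claw":[10,10,10,10,10,10,10,10,10,10]}'
python3 -m pendant '{"xyz":[[-0.15,-0.8,0],[-0.15,-0.7,0],[-0.1,-0.4,0],[0,0,0],[0,0,0],[0,0,0]],"twist":[[0,0,-2],[0,0,-2],[0,0,0],[0,0,0],[0,0,0],[0,0,0]],"claw":[10,10,10,10,10,10]}'
python3 - <<'E'
from h import *
from rig import env, read_camera, camera_params
s=env.get_state(); print(s["position"],s["ee_rot"],s["force"],s["finger_gap"])
c=camera_params("wrist");p,d=read_camera("wrist"); np.savez("w2.npz",p=p,d=d,**c)
cv2.imwrite("pics/w2.png",p[:,:,::-1])
E
```

```text
t: 4.75
position: [0.536, 0.0668, 0.2579]
ee_rot: [-0.0, 0.746, 0.666, -0.0]
force: [-0.3, -0.1, -4.8]
finger_gap: 0.0261
grip_force: 49.9
t: 5.75
position: [0.4662, -0.2931, 0.2577]
ee_rot: [-0.0, 0.847, 0.532, -0.0]
force: [0.9, 0.2, -5.8]
finger_gap: 0.0262
grip_force: 50.0
t: 6.35
position: [0.4484, -0.3845, 0.2578]
ee_rot: [-0.001, 0.864, 0.504, -0.0]
force: [0.3, 0.2, -5.1]
finger_gap: 0.0265
grip_force: 50.0
[ 0.44843568 -0.38448698  0.25779781] [-6.29925731e-04  8.63807116e-01  5.03822260e-01 -1.19717707e-05] [ 0.26935841  0.1757411  -5.06410701] 0.02648004252111903
```

View pics/w2.png

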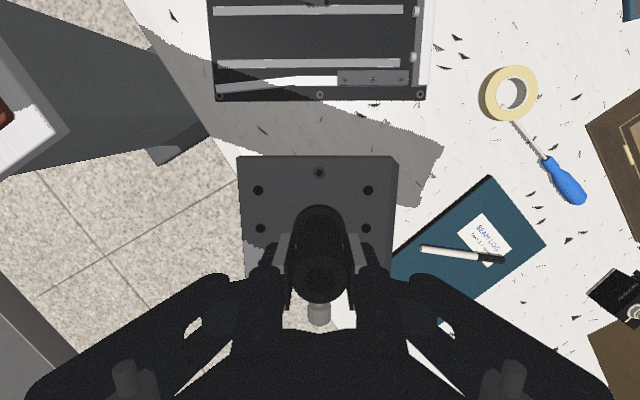

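```bash
python3 -m pendant '{"xyz":[[0.2,0.4,0.4],[0.3,0.5,0.5],[0.2,0.3,0.3],[0,0,0],[0,0,0],[0,0,0]],"twist":[[0,0,0],[0,0,0],[0,0,0],[0,0,0],[0,0,0],[0,0,0]],"claw":[10,10,10,10,10,10]}'
python3 - <<'E'
from h import *
from rig import env, read_camera, camera_params
c=camera_params("wrist");p,d=read_camera("wrist"); np.savez("w3.npz",p=p,d=d,**c)
big=cv2.resize(p[:200,170:470],None,fx=2.6,fy=2.6,interpolation=cv2.INTER_CUBIC)
cv2.imwrite("pics/w3.png",big[:,:,::-1])
P=cloud(d,c); a=np.radians(-29.6); X=np.array([np.cos(a),np.sin(a)]); Y=np.array([-X[1],X[0]])
O=np.array([.529,-.246]); q=(P[...,:2]-O); x=q@X; y=q@Y; z=P[...,2]
m=(abs(x)<.16)&(abs(y)<.09)&(d>0)
g=np.c_[x[m],y[m],z[m]]
print("table z",np.median(z[(abs(z)<.006)&(abs(x)<.2)]))
pl=g[(g[:,2]>.006)&(g[:,2]<.013)]; print("plate z",np.median(pl[:,2]),cv2.minAreaRect((pl[:,:2]*1000).astype(np.float32)))
hi=g[g[:,2]>.006]; print("all",cv2.minAreaRect((hi[:,:2]*1000).astype(np.float32)))
e=g[(g[:,0]>.12)&(g[:,2]>.02)]; print("end",e.min(0),e.max(0),len(e))
for s0 in(-1,1):
  for x0 in np.arange(-.13,.12,.02):
    k=g[(g[:,1]*s0>.03)&(abs(g[:,0]-x0)<.004)&(g[:,2]>.018)]
    if len(k): print(s0,round(x0,3),"y",np.round(np.percentile(k[:,1]*1000,[2,98]),1),"z",np.round(np.median(k[:,2])*1000,1))
E
```

```text
t: 7.0
position: [0.4831, -0.3253, 0.3177]
ee_rot: [-0.0, 0.864, 0.504, -0.0]
force: [0.3, 0.0, -5.5]
finger_gap: 0.0262
grip_force: 50.2
table z -0.000624647571744269
plate z 0.009454534488168354 ((-1.2737884521484375, 1.6260528564453125), (275.0089111328125, 149.24221801757812), 0.45281171798706055)
all ((11.405471801757812, -4.557777404785156), (304.1220703125, 174.47023010253906), 3.0647053718566895)
end [ 0.12000099 -0.05581849  0.02409561] [0.1599985  0.08991048 0.20579457] 2752
-1 -0.13 y [-62.8 -55.4] z 23.6
-1 -0.11 y [-61.4 -52.4] z 23.5
-1 -0.09 y [-59.9 -51. ] z 23.7
-1 -0.07 y [-81.9 -48.2] z 24.2
-1 -0.05 y [-88.6 -51.5] z 400.0
-1 -0.03 y [-89. -47.] z 362.3
-1 -0.01 y [-88.1 -49.2] z 398.7
-1 0.01 y [-88.3 -49.2] z 398.3
-1 0.03 y [-89.2 -47. ] z 362.1
-1 0.05 y [-88.3 -54.1] z 401.2
-1 0.07 y [-55.1 -39.2] z 28.3
-1 0.09 y [-55.1 -39.1] z 28.4
-1 0.11 y [-53.5 -50.7] z 28.0
1 -0.13 y [55.1 64.7] z 23.9
1 -0.11 y [53.9 62.8] z 23.7
1 -0.09 y [52.9 61.4] z 23.7
1 -0.07 y [51.2 73.6] z 24.2
1 -0.05 y [49.8 76.3] z 40.7
1 -0.03 y [48.1 63. ] z 38.1
1 -0.01 y [34.3 71. ] z 40.1
1 0.01 y [48.1 71.1] z 23.5
1 0.03 y [43.5 73.7] z 28.4
1 0.05 y [43.6 73.8] z 28.2
1 0.07 y [43.7 72.8] z 28.1
1 0.09 y [43.8 72.7] z 28.2
1 0.11 y [30.3 72.7] z 18.7
```

View pics/w3.png

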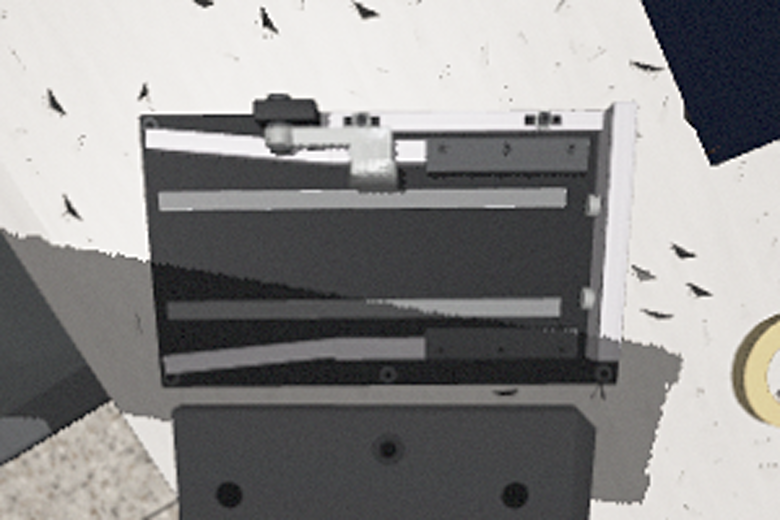

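```bash
python3 - <<'E'
from h import *
f=np.load("w3.npz"); d=f["d"]; P=cloud(d,f); a=np.radians(-29.15); X=np.array([np.cos(a),np.sin(a)]); Y=np.array([-X[1],X[0]])
T=np.array([.4831,-.3253]); q=P[...,:2]-T; x=q@X*1000; y=q@Y*1000; z=P[...,2]*1000
m=(d>0)&(abs(x)<65)&(y>14)&(y<70)&(z>270)&(z<310); print(m.sum(),np.percentile(z[m],[5,50,95]))
zz=np.median(z[m]); m&=abs(z-zz)<4
x,y=x[m],y[m]
e=[(x0,y[abs(x-x0)<1.5].max()) for x0 in range(-40,36,5)]; print("side edge",np.round(e,1).tolist(),np.polyfit(*zip(*e),1))
for lo,hi in((18,24),(26,34)): k=(y>lo)&(y<hi); print("x range",x[k].min(),x[k].max())
for y0 in range(18,44,4): k=abs(y-y0)<1.5; print(y0,round(x[k].min(),1),round(x[k].max(),1))
print("tool yaw",2*np.degrees(np.arctan2(.504,.864))-90)
E
```

```text
8299 [285.51647032 289.56333717 290.76864703]
side edge [[-40.0, 45.3], [-35.0, 45.2], [-30.0, 45.1], [-25.0, 45.1], [-20.0, 45.0], [-15.0, 44.8], [-10.0, 44.9], [-5.0, 44.8], [0.0, 44.7], [5.0, 44.7], [10.0, 44.7], [15.0, 44.6], [20.0, 44.7], [25.0, 44.5], [30.0, 44.4], [35.0, 44.4]] [-1.11408892e-02  4.47703349e+01]
x range -49.54028105060329 47.28807535195717
x range -49.69670794311369 47.78763706435035
18 -49.5 47.3
22 -49.3 46.9
26 -49.7 47.3
30 -49.2 47.8
34 -49.2 47.6
38 -49.1 48.0
42 -49.4 47.0
tool yaw -29.487125672941474
```

```bash
python3 -m pendant '{"xyz":[[-0.1,0.3,0],[-0.2,0.6,0],[-0.2,0.6,0],[-0.2,0.6,0],[-0.15,0.4,0],[-0.08,0.154,-0.3],[0,0,-0.7],[0,0,-0.8],[0,0,-0.8],[0,0,-0.8]],"twist":[[0,0,0.3],[0,0,0.3],[0,0,0],[0,0,0],[0,0,0],[0,0,0],[0,0,0],[0,0,0],[0,0,0],[0,0,0]],"claw":[10,10,10,10,10,10,10,10,10,10]}'
python3 -m pendant '{"xyz":[[0,0,-0.7],[0,0,-0.5],[0,0,-0.3],[0,0,0],[0,0,0],[0,0,0]],"twist":[[0,0,0],[0,0,0],[0,0,0],[0,0,0],[0,0,0],[0,0,0]],"claw":[10,10,10,10,10,10]}'
cat > look.py <<'E'
import sys
from h import *
from rig import env, read_camera, camera_params
s=env.get_state(); c=camera_params("wrist");p,d=read_camera("wrist"); np.savez(sys.argv[1]+".npz",p=p,d=d,**c)
cv2.imwrite("pics/"+sys.argv[1]+".png",p[:,:,::-1])
D=np.array([.5283,-.2437]); a=np.radians(-29.15); X=np.array([np.cos(a),np.sin(a)]); Y=np.array([-X[1],X[0]])
q=s["position"][:2]-D; print("tool in dock mm",q@X*1000,q@Y*1000,s["position"][2]*1000,"F dock",np.round([s["force"][:2]@X,s["force"][:2]@Y,s["force"][2]],1))
print("tool yaw rel",2*np.degrees(np.arctan2(s["ee_rot"][2],s["ee_rot"][1]))-90+29.15)
E
python3 look.py w4
```

```text
t: 8.05
position: [0.4365, -0.193, 0.1467]
ee_rot: [-0.0, 0.862, 0.508, 0.0]
force: [1.6, 0.3, -5.7]
finger_gap: 0.0262
grip_force: 50.5
t: 8.65
position: [0.438, -0.1928, 0.0743]
ee_rot: [0.0, 0.861, 0.508, 0.001]
force: [-0.7, 0.6, -5.1]
finger_gap: 0.0262
grip_force: 50.5
tool in dock mm -103.65343356121119 0.44661964412863464 74.31678520222898 F dock [-0.9  0.1 -5.1]
tool yaw rel 0.24018824360351232
```

View pics/w4.png

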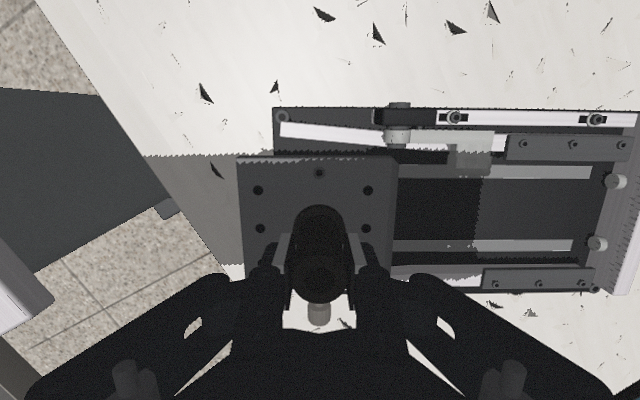

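```bash
cat > rel.py <<'E'
import sys
from h import *
f=np.load(sys.argv[1]+".npz"); zt=float(sys.argv[2]); d=f["d"]; P=cloud(d,f)
D=np.array([.5283,-.2437]); a=np.radians(-29.15); X=np.array([np.cos(a),np.sin(a)]); Y=np.array([-X[1],X[0]]); q=P[...,:2]-D
x=q@X*1000; y=q@Y*1000; z=P[...,2]*1000; ok=(d>0)
def pr(n,m,xs,fn,pct):
    e=[(x0,np.percentile(y[m&(abs(x-x0)<2)],pct)) for x0 in xs if (m&(abs(x-x0)<2)).sum()>3]
    if len(e)>1: k=np.polyfit(*zip(*e),1); print(n,np.round(e,1).tolist(),"slope deg",np.degrees(k[0]).round(2))
xc=float(sys.argv[3])
pr("car +y edge",ok&(abs(z-zt)<3)&(y<60)&(y>10)&(abs(x-xc)<50),np.arange(xc-38,xc+36,8),0,99.5)
pr("L guide inner",ok&(z>21)&(z<27)&(y>44)&(y<75)&(x>xc-35),range(-128,20,8),0,2)
pr("L keeper inner",ok&(z>26.5)&(z<31)&(y>38)&(y<75),range(26,106,10),0,2)
pr("R keeper inner",ok&(z>26.5)&(z<31)&(y<-30)&(y>-70),range(26,106,10),0,98)
pr("R guide inner",ok&(z>21)&(z<26)&(y<-42)&(y>-70),range(-60,20,8),0,98)
m=ok&(abs(z-zt)<3)&(y>18)&(y<40)&(abs(x-xc)<60); print("car x",np.percentile(x[m],[.5,99.5]),"z",np.median(z[m]))
E
python3 rel.py w4 46 -104
```

```text
car +y edge [[-142.0, 45.0], [-134.0, 45.2], [-126.0, 45.1], [-118.0, 45.1], [-110.0, 45.1], [-102.0, 45.1], [-94.0, 45.1], [-86.0, 45.1], [-78.0, 45.1], [-70.0, 45.1]] slope deg 0.03
L guide inner [[-128.0, 55.7], [-120.0, 55.1], [-112.0, 54.5], [-104.0, 53.8], [-96.0, 53.2], [-88.0, 52.4], [-80.0, 51.4], [-72.0, 50.7], [-64.0, 50.0], [-40.0, 48.2], [-32.0, 47.4], [-24.0, 46.2], [-16.0, 46.3], [16.0, 46.6]] slope deg -4.38
L keeper inner [[26.0, 41.3], [36.0, 41.3], [46.0, 41.5], [56.0, 41.5], [66.0, 41.7], [76.0, 41.8], [86.0, 41.9], [96.0, 41.8]] slope deg 0.53
R keeper inner [[26.0, -40.5], [36.0, -40.2], [46.0, -40.7], [56.0, -41.1], [66.0, -40.9], [76.0, -41.2], [86.0, -41.3], [96.0, -40.4]] slope deg -0.44
R guide inner [[-44.0, -47.3], [-36.0, -46.7], [-28.0, -45.6], [-20.0, -46.1], [-12.0, -45.8], [-4.0, -46.5], [4.0, -46.5], [12.0, -46.5]] slope deg 0.41
car x [-152.74625912  -57.79598368] z 46.28702284222996
```

```bash
python3 -m pendant '{"xyz":[[0,0,-0.2],[0,0,-0.2],[0,0,-0.04],[0,0,0],[0,0,0]],"twist":[[0,0,0],[0,0,0],[0,0,0],[0,0,0],[0,0,0]],"claw":[10,10,10,10,10]}'
python3 -m pendant '{"xyz":[[0,0,-0.02],[0,0,-0.02],[0,0,0],[0,0,0]],"twist":[[0,0,0],[0,0,0],[0,0,0],[0,0,0]],"claw":[10,10,10,10]}'
```

```text
t: 9.2
position: [0.4374, -0.1925, 0.0513]
ee_rot: [0.0, 0.861, 0.508, -0.0]
force: [0.3, -0.2, -5.5]
finger_gap: 0.0264
grip_force: 50.5
t: 9.6
position: [0.4376, -0.1924, 0.0495]
ee_rot: [0.0, 0.861, 0.508, 0.0]
force: [-0.9, -0.5, -3.9]
finger_gap: 0.0263
grip_force: 50.6
```

```bash
python3 -m pendant '{"xyz":[[0,0,-0.01],[0,0,0],[0.05,-0.028,0],[0.1,-0.056,0],[0.1,-0.056,0],[0.1,-0.056,0],[0.1,-0.056,0],[0.07,-0.039,0],[0,0,0],[0,0,0]],"twist":[[0,0,0],[0,0,0],[0,0,0],[0,0,0],[0,0,0],[0,0,0],[0,0,0],[0,0,0],[0,0,0],[0,0,0]],"claw":[10,10,10,10,10,10,10,10,10,10]}'
python3 look.py w5; python3 rel.py w5 21.5 -74
```

```text
t: 10.6
position: [0.4645, -0.2073, 0.0493]
ee_rot: [0.001, 0.861, 0.508, 0.001]
force: [2.2, -0.2, 2.1]
finger_gap: 0.026
grip_force: 51.4
tool in dock mm -73.43396852782972 0.667723447436857 49.32377931246854 F dock [2.  0.9 2.1]
tool yaw rel 0.27106746243776314
car +y edge [[-112.0, 59.5], [-104.0, 59.5], [-96.0, 59.5], [-88.0, 59.5], [-80.0, 59.5], [-72.0, 59.6], [-64.0, 59.6], [-56.0, 45.4], [-48.0, 50.6], [-40.0, 51.1]] slope deg -9.04
L guide inner [[-104.0, 44.2], [-96.0, 44.2], [-88.0, 44.2], [-80.0, 44.3], [-72.0, 44.3], [-64.0, 44.3], [-56.0, 44.3], [-48.0, 44.3], [-40.0, 44.3], [-32.0, 44.4], [-24.0, 47.0], [-16.0, 47.2], [16.0, 46.9]] slope deg 1.54
L keeper inner [[26.0, 41.2], [36.0, 41.3], [46.0, 41.4], [56.0, 41.5], [66.0, 41.5], [76.0, 41.7], [86.0, 42.1], [96.0, 41.7]] slope deg 0.58
R keeper inner [[26.0, -40.7], [36.0, -40.6], [46.0, -40.5], [56.0, -40.8], [66.0, -40.8], [76.0, -40.4], [86.0, -40.6], [96.0, -40.9]] slope deg -0.05
R guide inner [[-60.0, -49.2], [-52.0, -51.0]] slope deg -13.13
car x [-122.3996866   -27.69349165] z 21.410754127349858
```

```bash
python3 -m pendant '{"xyz":[[0.05,-0.028,0.004],[0.08,-0.045,0],[0.08,-0.045,0],[0.08,-0.045,0],[0,0,0]],"twist":[[0,0,0],[0,0,0],[0,0,0],[0,0,0],[0,0,0]],"claw":[10,10,10,10,10]}'
python3 -m pendant '{"xyz":[[0.06,-0.033,0],[0.08,-0.045,0],[0.08,-0.045,0],[0.08,-0.045,0],[0,0,0]],"twist":[[0,0,0],[0,0,0],[0,0,0],[0,0,0],[0,0,0]],"claw":[10,10,10,10,10]}'
python3 look.py w6
```

```text
t: 11.15
position: [0.4781, -0.2151, 0.0493]
ee_rot: [-0.0, 0.861, 0.508, 0.0]
force: [-0.8, 1.6, 6.4]
finger_gap: 0.0262
grip_force: 52.0
t: 11.65
position: [0.4929, -0.2234, 0.0493]
ee_rot: [-0.0, 0.861, 0.508, -0.0]
force: [-0.9, 1.8, 7.4]
finger_gap: 0.0262
grip_force: 52.2
tool in dock mm -40.814027525958096 0.5040155346604895 49.31414729965143 F dock [-1.7  1.1  7.4]
tool yaw rel 0.2743400767031048
```

View pics/w6.png

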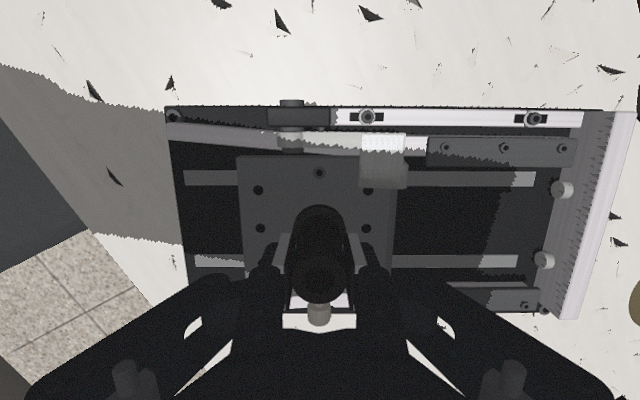

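```bash
python3 -m pendant '{"xyz":[[0,0,0.01],[0.06,-0.033,0],[0.08,-0.045,0],[0.08,-0.045,0],[0.08,-0.045,0],[0,0,0]],"twist":[[0,0,0],[0,0,0],[0,0,0],[0,0,0],[0,0,0],[0,0,0]],"claw":[10,10,10,10,10,10]}'
python3 -m pendant '{"xyz":[[0.06,-0.033,0],[0.1,-0.056,0],[0.1,-0.056,0],[0.1,-0.056,0],[0.1,-0.056,0],[0.06,-0.033,0],[0,0,0]],"twist":[[0,0,0],[0,0,0],[0,0,0],[0,0,0],[0,0,0],[0,0,0],[0,0,0]],"claw":[10,10,10,10,10,10,10]}'
python3 look.py w7
```

```text
t: 12.3
position: [0.5087, -0.2324, 0.0494]
ee_rot: [0.001, 0.861, 0.508, 0.0]
force: [1.3, 0.1, -2.1]
finger_gap: 0.0262
grip_force: 50.9
t: 13.0
position: [0.5346, -0.2468, 0.0494]
ee_rot: [0.0, 0.861, 0.508, 0.0]
force: [1.2, 0.1, -1.8]
finger_gap: 0.0264
grip_force: 50.8
tool in dock mm 6.990147321601629 0.3211443905985502 49.409439139857724 F dock [ 1.   0.7 -1.8]
tool yaw rel 0.26857869742715934
```

```bash
python3 -m pendant '{"xyz":[[0.06,-0.033,0],[0.1,-0.056,0],[0.1,-0.056,0],[0.1,-0.056,0],[0.1,-0.056,0],[0.1,-0.056,0],[0.1,-0.056,0],[0.07,-0.039,0],[0,0,0]],"twist":[[0,0,0],[0,0,0],[0,0,0],[0,0,0],[0,0,0],[0,0,0],[0,0,0],[0,0,0],[0,0,0]],"claw":[10,10,10,10,10,10,10,10,10]}'
python3 look.py w8
```

```text
t: 13.95
position: [0.5711, -0.2672, 0.0494]
ee_rot: [0.0, 0.861, 0.508, 0.0]
force: [1.6, -0.8, -3.2]
finger_gap: 0.0264
grip_force: 50.8
tool in dock mm 48.821008677610855 0.3105717303746869 49.44684298288078 F dock [ 1.8  0.1 -3.2]
tool yaw rel 0.2699889176221646
```

```bash
python3 -m pendant '{"xyz":[[0.035,-0.0195,0],[0.035,-0.0195,0],[0.035,-0.0195,0],[0,0,0]],"twist":[[0,0,0],[0,0,0],[0,0,0],[0,0,0]],"claw":[10,10,10,10]}'
python3 look.py w9; python3 - <<'E'
from h import *
f=np.load("w9.npz"); d=f["d"]; P=cloud(d,f)
D=np.array([.5283,-.2437]); a=np.radians(-29.15); X=np.array([np.cos(a),np.sin(a)]); Y=np.array([-X[1],X[0]]); q=P[...,:2]-D
x=q@X*1000; y=q@Y*1000; z=P[...,2]*1000
m=(d>0)&(y>35)&(y<43)&(x>-45)&(x<20)&(z>24)&(z<60); print("hook x",np.percentile(x[m],[2,98]),"z",np.percentile(z[m],[5,50,95]))
for y0 in(-30,-20,20,30):
  m=(d>0)&(abs(y-y0)<10)&(x>95)&(x<150)&(z>14); print(y0,"stop/end min x",np.percentile(x[m],[.5,5,50]) if m.any() else None)
E
```

```text
t: 14.4
position: [0.5759, -0.2698, 0.0495]
ee_rot: [0.0, 0.861, 0.508, 0.0]
force: [0.3, -0.3, -3.1]
finger_gap: 0.0262
grip_force: 50.8
tool in dock mm 54.27451987091535 0.42756354504872374 49.49336247152654 F dock [ 0.4 -0.2 -3.1]
tool yaw rel 0.2743951568613454
hook x [-20.00367772   8.61162081] z [28.89577153 47.72402679 50.10600684]
-30 stop/end min x [ 95.12699583  96.89770527 115.33394046]
-20 stop/end min x [ 95.07090878  95.86648898 116.98156794]
20 stop/end min x [ 95.19608437  96.99960084 108.24037535]
30 stop/end min x [ 95.20146255  96.74353451 117.5063919 ]
```

```bash
python3 -m pendant '{"xyz":[[0.0175,-0.0098,0],[0.0175,-0.0098,0],[0.0175,-0.0098,0],[0,0,0]],"twist":[[0,0,0],[0,0,0],[0,0,0],[0,0,0]],"claw":[10,10,10,10]}'
python3 -m pendant '{"xyz":[[0.0175,-0.0098,0],[0.0175,-0.0098,0],[0,0,0]],"twist":[[0,0,0],[0,0,0],[0,0,0]],"claw":[10,10,10]}'
python3 look.py w10
```

```text
t: 14.85
position: [0.5784, -0.2712, 0.0495]
ee_rot: [0.0, 0.861, 0.508, -0.0]
force: [-0.7, 0.9, -3.1]
finger_gap: 0.0259
grip_force: 50.8
t: 15.15
position: [0.5802, -0.2723, 0.0495]
ee_rot: [0.0, 0.861, 0.508, 0.0]
force: [-0.6, -0.5, -3.0]
finger_gap: 0.0264
grip_force: 50.8
tool in dock mm 59.25222251161361 0.3523030535224868 49.53511854735382 F dock [-0.2 -0.7 -3. ]
tool yaw rel 0.27279756161303936
```

```bash
python3 -m pendant '{"xyz":[[0.0175,-0.0098,0],[0.0175,-0.0098,0],[0,0,0]],"twist":[[0,0,0],[0,0,0],[0,0,0]],"claw":[10,10,10]}'
python3 -m pendant '{"xyz":[[0.0175,-0.0098,0],[0,0,0]],"twist":[[0,0,0],[0,0,0]],"claw":[10,10]}'
python3 -m pendant '{"xyz":[[0.0175,-0.0098,0],[0,0,0]],"twist":[[0,0,0],[0,0,0]],"claw":[10,10]}'
python3 look.py w11; cat > hook.py <<'E'
import sys
from h import *
f=np.load(sys.argv[1]+".npz"); d=f["d"]; P=cloud(d,f)
D=np.array([.5283,-.2437]); a=np.radians(-29.15); X=np.array([np.cos(a),np.sin(a)]); Y=np.array([-X[1],X[0]]); q=P[...,:2]-D
x=q@X*1000; y=q@Y*1000; z=P[...,2]*1000
m=(d>0)&(y>34)&(y<44)&(x>-45)&(x<20)&(z>30)&(z<60); print("hook x",np.percentile(x[m],[2,98]),"z",np.percentile(z[m],[5,50,95]))
E
python3 hook.py w10;python3 hook.py w11
```

```text
t: 15.5
position: [0.5819, -0.2732, 0.0495]
ee_rot: [0.0, 0.861, 0.508, 0.0]
force: [-0.8, 0.4, -2.9]
finger_gap: 0.0262
grip_force: 50.9
t: 15.7
position: [0.5821, -0.2733, 0.0495]
ee_rot: [-0.001, 0.861, 0.508, -0.0]
force: [-5.4, 2.0, 2.3]
finger_gap: 0.0256
grip_force: 51.4
t: 15.9
position: [0.5822, -0.2734, 0.0495]
ee_rot: [-0.002, 0.861, 0.508, -0.001]
force: [-8.1, 4.7, 5.7]
finger_gap: 0.0265
grip_force: 52.0
tool in dock mm 61.518159205784045 0.35551700005994125 49.51015700121461 F dock [-9.4  0.1  5.7]
tool yaw rel 0.2610217810329303
hook x [-18.72515087   6.22870109] z [34.66462949 40.1472623  41.23647297]
hook x [-18.30091667   6.1540933 ] z [34.29798176 40.1232915  41.26107509]
```

```bash
python3 -m pendant '{"xyz":[[-0.0175,0.0098,0],[-0.0175,0.0098,0],[-0.0175,0.0098,0],[-0.0175,0.0098,0],[0,0,0]],"twist":[[0,0,0],[0,0,0],[0,0,0],[0,0,0],[0,0,0]],"claw":[10,10,10,10,10]}'
python3 -m pendant '{"xyz":[[-0.0175,0.0098,0],[-0.0175,0.0098,0],[0,0,0]],"twist":[[0,0,0],[0,0,0],[0,0,0]],"claw":[10,10,10]}'
python3 look.py w12
```

```text
t: 16.45
position: [0.5801, -0.2721, 0.0495]
ee_rot: [0.0, 0.861, 0.508, 0.0]
force: [0.4, -0.7, -3.9]
finger_gap: 0.0259
grip_force: 50.7
t: 16.75
position: [0.5782, -0.2711, 0.0495]
ee_rot: [-0.0, 0.861, 0.508, -0.0]
force: [-0.9, 0.1, -3.3]
finger_gap: 0.0261
grip_force: 50.8
tool in dock mm 56.889811645105766 0.3579995388462466 49.53351672267396 F dock [-0.8 -0.4 -3.3]
tool yaw rel 0.27030038237897
```

```bash
python3 -m pendant '{"xyz":[[-0.0175,0.0098,0],[0,0,0]],"twist":[[0,0,0],[0,0,0]],"claw":[10,10]}'
python3 -m pendant '{"xyz":[[-0.0175,0.0098,0],[0,0,0]],"twist":[[0,0,0],[0,0,0]],"claw":[10,10]}'
python3 look.py w13;python3 hook.py w13
```

```text
t: 17.0
position: [0.5773, -0.2706, 0.0495]
ee_rot: [-0.0, 0.861, 0.508, -0.0]
force: [0.9, -0.4, -2.6]
finger_gap: 0.026
grip_force: 50.8
t: 17.2
position: [0.5769, -0.2705, 0.0497]
ee_rot: [0.001, 0.861, 0.508, 0.0]
force: [3.1, -2.1, -4.7]
finger_gap: 0.0262
grip_force: 50.4
tool in dock mm 55.5141684283354 0.2906457806651705 49.65293567012018 F dock [ 3.7 -0.4 -4.7]
tool yaw rel 0.2579810425719842
hook x [-18.77887109   6.17390625] z [34.90799057 40.20667932 41.23969105]
```

```bash
python3 -m pendant '{"xyz":[[-0.016,0.009,0],[0,0,0],[0,0,0],[0,0,0]],"twist":[[0,0,0],[0,0,0],[0,0,0],[0,0,0]],"claw":[10,10,10,10]}'
python3 look.py w14;python3 hook.py w14
```

```text
t: 17.65
position: [0.5767, -0.2704, 0.05]
ee_rot: [0.001, 0.861, 0.508, 0.001]
force: [5.6, -3.6, -5.7]
finger_gap: 0.0263
grip_force: 50.4
tool in dock mm 55.24214012926938 0.22898266700967923 49.96210289287372 F dock [ 6.7 -0.4 -5.7]
tool yaw rel 0.25632733854688894
hook x [-18.69817763   6.2146335 ] z [35.38913625 40.14579296 41.25113137]
```

```bash
python3 -m pendant '{"xyz":[[-0.008,0.0045,0],[0,0,0],[0,0,0]],"twist":[[0,0,0],[0,0,0],[0,0,0]],"claw":[10,10,10]}'
python3 -m pendant '{"xyz":[[0.02,-0.011,0],[0.03,-0.0167,0],[0.03,-0.0167,0],[0,0,-0.004],[0,0,0],[0,0,0]],"twist":[[0,0,0],[0,0,0],[0,0,0],[0,0,0],[0,0,0],[0,0,0]],"claw":[10,10,10,10,10,10]}'
python3 -m pendant '{"xyz":[[0,0,0],[0,0,0],[0,0,0],[0,0,0],[0,0,0],[0,0,0]],"twist":[[0,0,0],[0,0,0],[0,0,0],[0,0,0],[0,0,0],[0,0,0]],"claw":[32,40,50,55,55,55]}'
```

```text
t: 18.0
position: [0.5765, -0.2703, 0.0501]
ee_rot: [0.001, 0.861, 0.508, 0.001]
force: [5.6, -3.8, -5.9]
finger_gap: 0.0262
grip_force: 50.3
t: 18.6
position: [0.5791, -0.2716, 0.0494]
ee_rot: [-0.0, 0.861, 0.508, -0.0]
force: [-3.2, 2.1, 2.6]
finger_gap: 0.0262
grip_force: 51.4
t: 19.2
position: [0.5794, -0.2717, 0.0493]
ee_rot: [0.0, 0.861, 0.508, 0.0]
force: [-0.7, 1.0, 0.3]
finger_gap: 0.0549
grip_force: 0.0
```

```bash
python3 -m pendant '{"xyz":[[0,0,0.2],[0,0,0.4],[0,0,0.6],[0,0,0.8],[0,0,0.7],[-0.2,-0.1,0.4],[-0.2,-0.3,0],[-0.2,-0.3,0],[0,0,0],[0,0,0]],"twist":[[0,0,0],[0,0,0],[0,0,0],[0,0,0],[0,0,0],[0,0,0],[0,0,0],[0,0,0],[0,0,0],[0,0,0]],"claw":[55,55,55,55,55,55,55,55,55,55]}'
python3 look.py w15;python3 hook.py w15
```

```text
t: 20.2
position: [0.5484, -0.3072, 0.2033]
ee_rot: [-0.001, 0.862, 0.508, -0.0]
force: [-0.1, -0.4, 0.3]
finger_gap: 0.0551
grip_force: 0.0
tool in dock mm 48.498816821670815 -45.64246574130929 203.32398368741545 F dock [ 0.2 -0.4  0.3]
tool yaw rel 0.17058339171717307
hook x [-18.43067703   6.44026865] z [37.60154394 40.30831639 41.69556279]
```

View pics/w15.png

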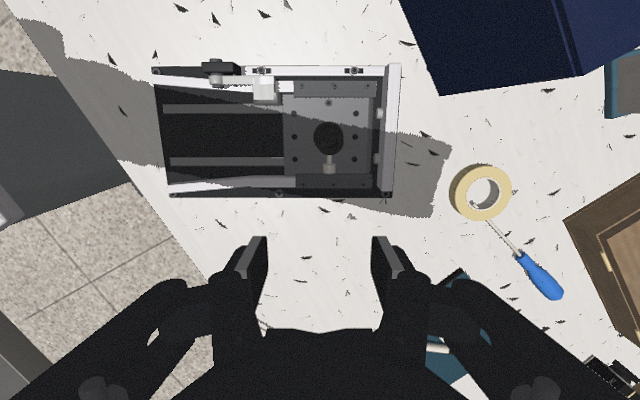

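The picture shows the carrier in the lane under the keepers, with its nose near the stop buttons (~378,115 and 378,158). The catch hook (~264,88) is down just behind the tail (~284), and the gripper is clear of everything.

```bash
python3 -c "
from rig import job
print(job.job_done())"
```

```text
the job is handed in; nothing more can be done
None
```

The carrier is docked: it touched the stop, the catch dropped behind its tail and held a tug of about 7 N, and I released it and handed the job in at about 20 s.

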